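# Five clicks and confirm on the Braille embosser

## Robot

A 6-joint arm with a two-finger parallel gripper is mounted at the origin on the work surface. World frame = base frame: x ahead of the robot, y to its left, z up, the work surface at z = 0. Lengths are in mm, angles in rad, forces in N, time in s.
With the tool pointing down it reaches from about 275 to 750 mm from the base axis. Payload 10.2 kg.
Tool frame: the origin (TCP) lies midway between the tips of the shut fingers; the grasp point (between the pads) lies 19 mm behind it (ctrl.grasp_offset is the distance from the TCP to the grasp point, in mm); z points along the fingers, y is the line along which they close (so a half turn about z gives the same grasp; the last joint's range is limited). The gripper opens to 85 mm and grips with 20 to 120 N. Pads are 22 mm wide; open, the fingers measure 114 mm over their backs; the gripper's body (76 mm by 85 mm) begins 54 mm behind the grasp point. The pads swing forward as they close: fully open they stand 13 mm farther back than shut.
Start: joints at [-1.529, 0.313, 1.498, -0, 1.331, -0.223], TCP at [137.388, -506.711, 231.294] pointing down, gripper open.
Joint ranges: [-2.94, 2.94], [-0.97, 2.17], [0.19, 2.56], [-1.23, 4.37], [0.02, 3.11], [-2.88, 2.88]. Speed limits (rad/s): [2.39, 2.39, 3.01, 3.14, 3.14, 3.14].

## Interface

Orientations are given as a unit quaternion [w, x, y, z].
In Python, from rig import ctrl, viewer, models gives the robot as it stands. The module is installed in compiled form; this text tells all that it offers.
- The arm moves only by the shell command python3 -m pendant 'ROWS' [OPENING] [FORCE]. ROWS is text: rows parted by semicolons, each of 4 numbers parted by spaces: the shift along the tool's x, y, z in m, then the turn about the tool's z in rad. In form: x y z yaw; .... A call has 1 to 10 rows; each row shifts and turns the commanded pose from where the row before left it, along the tool's axes as they then stand; what a row does not reach is not made up. A row lasts 1/8 s, in which the tool goes at most 62.5 mm and 10.7 degrees, less where a joint would pass 70% of its speed; a pose out of reach is approached as far as the arm can. A call is refused whole if a number of a shift passes 0.0625 or a number of a turn 0.188, either way. A call with a gripper value outside its range is refused whole. OPENING is the opening, from 0 (shut) to 1 (fully open), set as the call begins (- or left out, the last holds). The fingers move at their own pace and stop on an object; FORCE is the grip in N (left out, the last holds). Time passes only in rows, so rows that do not move let the fingers close. It gives the time, the measured TCP pose, the force, the opening and the grip force at its end, in the units of the state.
- ctrl.sense(): the state, without advancing time (a new reading comes with each control period).
- viewer.capture(name): name is "side" or "top" or "wrist"; returns a dict with "color" (384x512x3 uint8, red, green, blue), "vertical_fov" (degrees; the focal length in pixels is half the picture's height over the tangent of half this angle, whatever the lens; pixels are square), "cx", "cy" (the principal point, pixels), "pose" (4x4, takes a point from camera to world coordinates). Camera axes: x right, y down, z forward; pixel columns grow to the right and rows downward; lengths in mm; the calibration is good to about 2 mm. A picture is of the moment at which its call begins. There is no depth.
- ctrl.finish_job(): hands the job in; it is judged then, once.
Trained networks look in the newest picture that a camera, given by its name, has taken for a name from the list of things; names that differ only in an ending like _2 or _b are one class to them, and where a whole thing is asked for, a point or a joint stands for the part that bears it (a point fixed in the world has none). Each returns a list of dicts, best first, with "p" (0 to 1); they miss things now and then, are a little off and sometimes report something else, mostly with a low value. They report only what shows in the picture. A call takes as long as a camera call.
- models.boxes_of(camera, query): "at" ([x, y, z] in mm, in world coordinates, good to about 4 mm: the middle of the surface that is visible of it).
The state is a dict: "time_s": time; "joints": joint angles; "dq": joint speeds; "tau": joint torques, N m; "eef_pos": TCP position; "ee_rot": TCP orientation; "force": force on the tool from outside, world axes, zero at the start; "wrist_torque": the same for the moment, N m; "grip_width": opening from 0.0 (shut) to 1.0 (fully open); "grip_force": force on a finger pad.
Only numpy, scipy, OpenCV 4.12 (cv2) and the standard library are available. Lean on these libraries where they do the work, as an engineer would, in place of code of your own. Each camera call takes 0.05 s, during which the arm holds its last target. There are 200 camera calls.

## Task

Set the embosser for five more copies: turn the black ribbed knob on its control panel exactly five clicks clockwise from where it stands, without pushing it in as you turn. Then confirm by pressing it straight down until it meets its soft stop, gently so that the stop is not forced, and let it spring back up. Leave the scissors, stapler and tape roll where they lie.

Things in the scene. Friction and masses are not known exactly. Their poses are not given: they have to be found in the camera images.
- knob_axis (a point): point on the level control panel where the knob's upright axis leaves it, 118 mm above the bench. The knob is a black ribbed plastic cylinder 40 mm across and 22 mm tall, with a white pointer line on its flat top. How high it sits on its shaft differs between machines and is not measured: underside 4 to 12 mm, top 26 to 34 mm above the panel. z up, x to the machine's rear
- dial (a joint): turn of the knob, rad, 0 at the start and growing clockwise seen from above; endless in use, one click is 20 degrees (0.349 rad, 18 a turn), so five clicks are 1.745. It rests in a click; between clicks it takes up to about 0.12 N m to turn, and let go it snaps into the nearest click.
- press (a joint): how far the knob is pushed down, m; about 0 when out. A spring holds it up: it starts to move at about 4 N, the switch closes at 2.5 mm (about 7.5 N), a rubber stop is met at 3 mm (about 8.5 N) and from there the force climbs steeply: 13 N at 3.5 mm, 20 N at 4 mm; over 20 N damages the switch. Fingers that close on the knob tend to drag it down a little
- embosser: Braille embosser, fixed: beige case 270 mm deep (x), 460 wide (y), origin under its centre, front to -x. The dark control panel is at its front right; from the knob's axis it runs 65 mm to the front, 79 mm to the right. Around the knob all is flat but for keys 4 mm high from 95 mm behind it and a grey lid 18 mm above the panel from 102 mm to its left.
- scissors: black-handled office scissors, 160 mm long, 50 mm wide, 10 mm thick, lying on the embosser's lid; origin at the pivot, underside
- stapler: black stapler, 135 x 36 x 58 mm, standing on the bench to the right of the embosser; origin under its centre
- tape: roll of tan packing tape, 96 mm across, 25 mm high, lying flat on the bench to the right of the embosser; origin under its centre

How it is judged (in metres and radians):
On the way, in this order (a step that is already met when the one before it is completed fails the run):
1. the knob stands at five clicks clockwise, not pushed in (value of joint dial between 1.6 and 1.89 rad and value of joint press below 0.001 m), for 0.15 s.
2. the knob is pressed in at five clicks until its switch closes (value of joint dial between 1.6 and 1.89 rad and value of joint press above 0.0025 m), for 0.1 s.
At the end, for the whole second after the job is handed in: the knob rests in the fifth click clockwise of its start (within 0.12 rad) and is sprung back out (under 0.7 mm), having been pressed at that click until the switch closed; scissors, stapler and tape roll within 10 mm of where they were (value of joint dial between 1.62 and 1.87 rad and value of joint press below 0.0007 m and distance of each of scissors, stapler, tape from where it was at the start of the episode below 0.01 m); the robot touches nothing.
It fails at once if the knob was pushed in until its switch closed (2.5 mm) at another setting than five clicks (value of joint press above 0.0025 m and (value of joint dial below 1.6 rad or value of joint dial above 1.89 rad)).
It fails at once if the knob was forced against its stop with over 20 N (pushed in over 4 mm) (value of joint press above 0.004 m).
It fails at once if scissors, stapler or tape roll moved by over 10 mm (distance of any of scissors, stapler, tape from where it was at the start of the episode above 0.01 m).
It also fails if it takes over 46 s, if anything falls off the work surface, if the arm or the gripper's body presses on something with over 40 N, if the wrist force passes 120 N, or if a joint passes its speed limit or range.

## Working session

There is one attempt and no reset: what is moved stays moved. The work goes in short steps, Python scripts to look and compute and a shell command to move; the robot and the scene stay as the last step left them, time stands still between calls to the robot, and variables do not carry over. Pictures are saved under pics/ and viewed, at most 10 in all, crops included, and the job is handed in when it is done.

```bash
mkdir -p pics; cat > h.py <<'E'
from rig import ctrl, viewer, models
import numpy as np, cv2
from scipy.spatial.transform import Rotation as R
def snap(n,f):
    c=viewer.capture(n); cv2.imwrite('pics/'+f,c['color'][:,:,::-1]); return c
def K(c):
    f=192/np.tan(np.radians(c['vertical_fov'])/2); return f,c['cx'],c['cy']
def ray(c,u,v,z):
    f,cx,cy=K(c); P=np.array(c['pose']); d=P[:3,:3]@np.array([(u-cx)/f,(v-cy)/f,1]); o=P[:3,3]
    return o+d*(z-o[2])/d[2]
def proj(c,p):
    f,cx,cy=K(c); P=np.array(c['pose']); q=P[:3,:3].T@(np.array(p)-P[:3,3]); return q[0]/q[2]*f+cx,q[1]/q[2]*f+cy
def rot():
    s=ctrl.sense(); w=s['ee_rot']; return np.array(s['eef_pos']),R.from_quat([w[1],w[2],w[3],w[0]]).as_matrix()
E
python3 - <<'E'
from h import *
c=snap('top','t1.png'); 
for n in ['knob_axis','dial','embosser','scissors','stapler','tape']:
    for d in models.boxes_of('top',n)[:2]: print(n,d, proj(c,d['at']))
w=snap('wrist','w1.png')
for d in models.boxes_of('wrist','dial')[:2]: print('w',d,proj(w,d['at']))
p,r=rot(); print(p,r,ctrl.sense()['time_s'],ctrl.grasp_offset)
im=np.hstack([cv2.imread('pics/t1.png'),cv2.imread('pics/w1.png')]); cv2.imwrite('pics/tw.png',cv2.resize(im,(800,300)))
E
```

```text
knob_axis {'at': [580.3, 66.1, 132.0], 'p': 0.56} (np.float64(206.66098826628365), np.float64(157.06672971747037))
dial {'at': [560.1, -103.9, 146.2], 'p': 0.72} (np.float64(288.64440568109495), np.float64(164.94589598770594))
embosser {'at': [580.3, 65.8, 132.9], 'p': 0.82} (np.float64(206.74870224324658), np.float64(156.95841297086076))
scissors {'at': [580.1, 64.5, 130.7], 'p': 0.69} (np.float64(207.50260134309437), np.float64(157.3158043471244))
scissors {'at': [512.8, 114.2, 144.8], 'p': 0.57} (np.float64(181.49885355236694), np.float64(187.82268313365458))
stapler {'at': [606.1, -305.6, 53.9], 'p': 0.83} (np.float64(371.9508505583972), np.float64(154.74123421953212))
tape {'at': [419.4, -353.4, 24.7], 'p': 0.8} (np.float64(392.4674710711577), np.float64(236.4114186224241))
[ 137.37162198 -506.69921778  231.2548542 ] [[ 9.65156099e-01  2.61674805e-01 -8.27697786e-06]
 [ 2.61674805e-01 -9.65156096e-01  8.49483217e-05]
 [ 1.42402599e-05 -8.41542674e-05 -9.99999996e-01]] 0.45 18.700000000000003
```

View pics/tw.png

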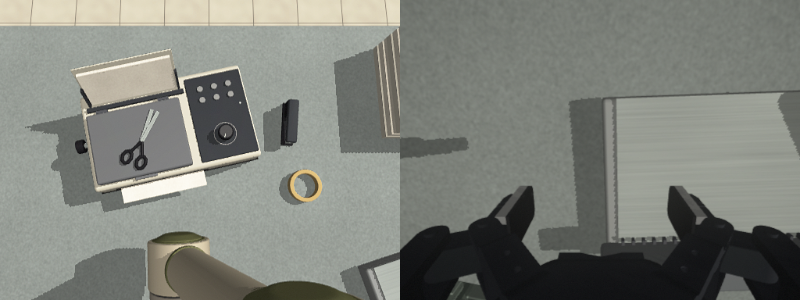

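```bash
python3 -m pendant '.04 -.02 .0 0;.04 -.02 0 0;.04 -.02 0 0;.04 -.02 0 0;.04 -.02 0 0;.04 -.02 0 0;.04 -.02 0 0;.04 -.02 0 0;.04 -.02 0 0;.04 -.03 0 0' 0.6 20
python3 -m pendant '.03 -.025 0 0;.02 -.025 0 0;0 0 0 0'
python3 - <<'E'
from h import *
w=snap('wrist','w2.png')
for d in models.boxes_of('wrist','dial')[:2]: print('w',d,proj(w,d['at']))
p,r=rot(); print(p,r[:,0],ctrl.sense()['joints'],ctrl.sense()['time_s'])
print('cam in tool',r.T@(np.array(w['pose'])[:3,3]-p), r.T@np.array(w['pose'])[:3,2])
E
```

```text
time_s: 1.7
eef_pos: [469.5, -198.4, 231.3]
ee_rot: [0.0, 0.991, 0.132, 0.0]
force: [0.9, -1.3, 0.8]
grip_width: 0.6
grip_force: 0.0
time_s: 2.08
eef_pos: [504.1, -136.5, 231.3]
ee_rot: [-0.0, 0.991, 0.133, -0.0]
force: [0.2, -0.9, 1.6]
grip_width: 0.6
grip_force: 0.0
w {'at': [440.6, -336.6, 22.5], 'p': 0.23} (np.float64(386.83067656736023), np.float64(251.0814079150093))
[ 503.51632986 -138.31818767  231.25455882] [ 9.65062051e-01  2.62021347e-01 -2.25148693e-04] [-4.92555386e-01  3.06727789e-01  1.50616985e+00 -2.97003353e-04
  1.32873217e+00  8.13195979e-01] 2.175
cam in tool [  70.3656749    -0.56521571 -141.53634886] [-0.27417417  0.00180797  0.96167835]
```

View pics/w2.png

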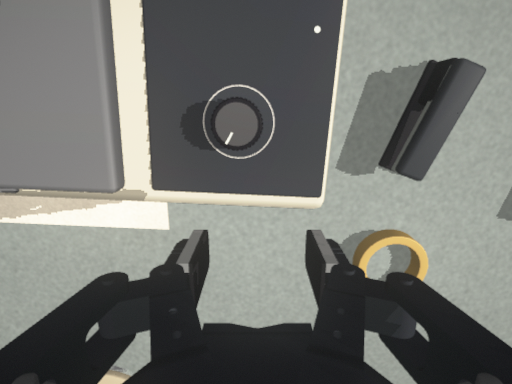

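```bash
python3 - <<'E'
from h import *
w=viewer.capture('wrist'); g=cv2.cvtColor(w['color'],cv2.COLOR_RGB2GRAY)
m=(g>150).astype(np.uint8); m[:70]=0;m[170:]=0;m[:,:190]=0;m[:,290:]=0
n,l,s,cen=cv2.connectedComponentsWithStats(m)
i=1+np.argmax(s[1:,4]-0*s[1:,0]); i=max(range(1,n),key=lambda k:s[k,2]*s[k,3]); print(s[i])
e=cv2.fitEllipse(np.argwhere(l==i)[:,::-1].astype(np.float32)); print(e)
p,r=rot()
a=ray(w,*e[0],118); print(a, 'tool shift',r.T@(a-p)); print('top', ray(w,237,123,148))
E
```

```text
[207  83  66  75 325]
((236.2196502685547, 119.97486114501953), (70.2432632446289, 72.7799301147461), 161.52737426757812)
[ 557.23615024 -106.98330385  118.        ] tool shift [ 60.26500094 -16.57701556 113.29983068]
top [ 556.81947389 -109.77755017  148.        ]
```

```bash
python3 -m pendant '.03 -.008 .01 0;.029 -.007 .015 0;0 0 .02 -.18;0 0 0 -.18;0 0 0 -.18;0 0 0 -.18;0 0 0 -.18;0 0 0 0;0 0 0 0'
python3 - <<'E'
from h import *
w=snap('wrist','w3.png')
p,r=rot(); print(p,r[:,0],ctrl.sense()['joints'],ctrl.sense()['time_s'])
for z in (118,148): print(z,proj(w,[p[0],p[1],z]),proj(w,[557,-108.5,z]))
E
```

```text
time_s: 3.35
eef_pos: [556.5, -108.7, 186.3]
ee_rot: [0.0, 0.836, 0.548, -0.0]
force: [0.6, -0.2, -0.6]
grip_width: 0.598
grip_force: 0.0
[ 556.55538339 -108.51214195  186.32052736] [ 3.98132806e-01  9.17327787e-01 -2.53434839e-05] [-3.99111662e-01  4.41448211e-01  1.43417737e+00 -2.62471615e-05
  1.26599673e+00  1.03766899e-02] 3.4
118 (np.float64(255.828777295985), np.float64(201.52245096910684)) (np.float64(256.3561262926526), np.float64(201.28792978839542))
148 (np.float64(255.71384281954775), np.float64(215.52463550434405)) (np.float64(256.32051538217866), np.float64(215.2585868955556))
```

View pics/w3.png

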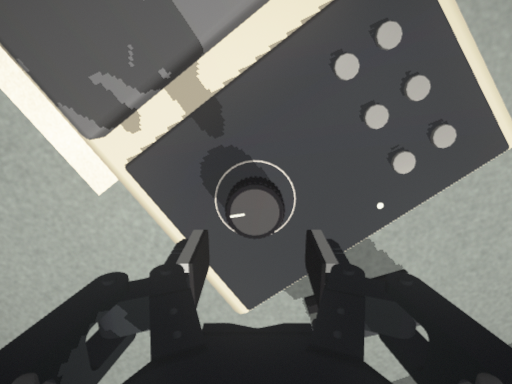

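```bash
python3 -m pendant '.002 -.0005 .015 0;0 0 .015 0;0 0 .01 0;0 0 .008 0;0 0 .006 0;0 0 .004 0;0 0 .003 0;0 0 0 0;0 0 0 0'
python3 - <<'E'
from h import *
w=snap('wrist','w4.png'); s=snap('side','s4.png'); p,r=rot()
a=[560,-107,140]; u,v=map(int,proj(s,a)); im=cv2.imread('pics/s4.png'); print(u,v,p)
c=im[max(0,v-70):v+70,max(0,u-93):u+93]; c=cv2.resize(c,(400,300),interpolation=3)
cv2.imwrite('pics/c4.png',np.hstack([c,cv2.resize(cv2.imread('pics/w4.png'),(400,300))]))
E
```

```text
time_s: 4.53
eef_pos: [557.1, -106.1, 125.5]
ee_rot: [0.0, 0.835, 0.55, 0.0]
force: [0.5, 0.0, 0.6]
grip_width: 0.6
grip_force: 0.0
257 160 [ 557.09220752 -106.07913284  125.49838096]
```

View pics/c4.png

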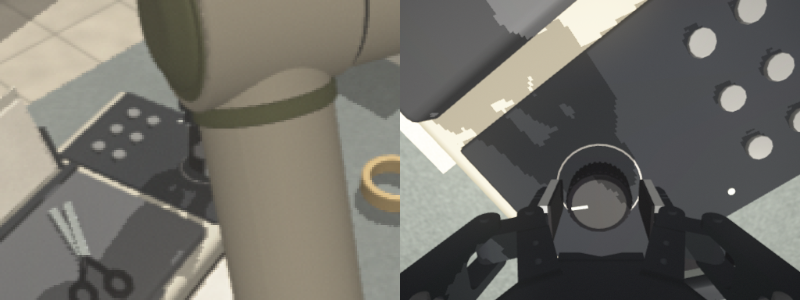

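```bash
python3 -m pendant '0 0 0 0;0 0 0 0;0 0 0 0;0 0 0 0' 0.4 20
```

```text
time_s: 5.12
eef_pos: [556.3, -105.7, 125.5]
ee_rot: [-0.001, 0.835, 0.55, -0.001]
force: [-6.5, 1.5, 3.5]
grip_width: 0.456
grip_force: 21.8
```

```bash
python3 -m pendant '0 -.001 -.001 0;0 0 0 0;0 0 0 0'
```

```text
time_s: 5.5
eef_pos: [556.2, -105.7, 126.1]
ee_rot: [0.0, 0.835, 0.55, 0.0]
force: [1.2, -0.4, -4.4]
grip_width: 0.456
grip_force: 21.5
```

```bash
python3 -m pendant '0 0 0 .1;0 0 0 .1;0 0 0 .1;0 0 0 .1;0 0 0 .1;0 0 0 .1;0 0 0 .1;0 0 0 0'
python3 - <<'E'
from h import *
s=ctrl.sense(); p,r=rot(); print(s['wrist_torque'],s['joints'],p,r[:,0],s['force'])
E
```

```text
time_s: 6.5
eef_pos: [556.1, -105.8, 126.1]
ee_rot: [0.0, 0.973, 0.231, -0.0]
force: [2.2, -0.7, -4.0]
grip_width: 0.454
grip_force: 21.5
[-0.23805668 -0.30249782 -0.04041551] [-3.94758398e-01  5.01635965e-01  1.50945380e+00 -1.66445643e-04
  1.13042625e+00  7.10361381e-01] [ 556.13764053 -105.75435336  126.12933632] [ 8.93486123e-01  4.49090796e-01 -6.41773773e-05] [ 2.1988386  -0.71659271 -3.95996065]
```

Forces stay small; finish the turn (1.745 − 0.7 = 1.045).

```bash
python3 -m pendant '0 0 0 .12;0 0 0 .12;0 0 0 .12;0 0 0 .12;0 0 0 .12;0 0 0 .12;0 0 0 .12;0 0 0 .12;0 0 0 .085;0 0 0 0'
python3 -m pendant '0 0 0 0;0 0 0 0'
python3 - <<'E'
from h import *
s=ctrl.sense(); p,r=rot(); print(s['wrist_torque'],s['joints'],p,r[:,0])
x0=np.array([.398132806,.917327787]); print('turned', np.arctan2(x0[1],x0[0])-np.arctan2(r[1,0],r[0,0]))
w=snap('wrist','w5.png')
E
```

```text
time_s: 7.75
eef_pos: [556.0, -105.8, 126.1]
ee_rot: [0.0, 0.959, -0.285, -0.0]
force: [1.7, -1.2, -3.6]
grip_width: 0.461
grip_force: 21.4
time_s: 8.0
eef_pos: [556.0, -105.7, 126.2]
ee_rot: [0.0, 0.958, -0.285, -0.0]
force: [2.1, -1.7, -5.1]
grip_width: 0.46
grip_force: 21.3
[-0.39420054 -0.17969199 -0.02955983] [-3.94767604e-01  5.01512181e-01  1.50959273e+00 -1.03383870e-04
  1.13072460e+00  1.75491320e+00] [ 556.02155271 -105.69573865  126.15026821] [ 8.37097538e-01 -5.47053622e-01 -2.15726142e-04]
turned 1.7401562870536307
```

View pics/w5.png

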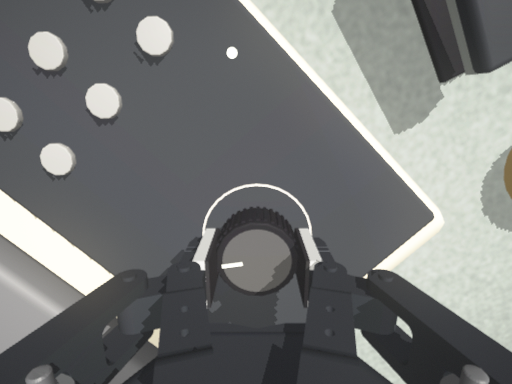

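```bash
python3 -m pendant '0 0 0 0;0 0 0 0;0 0 0 0;0 0 -.01 0;0 0 -.015 0;0 0 -.02 0;0 0 -.01 0;0 0 0 0' 0.6 20
python3 -m pendant '0 0 0 0;0 0 0 0;0 0 0 0;0 0 0 0;0 0 0 0;0 0 0 0' 0 20
python3 - <<'E'
from h import *
w=snap('wrist','w6.png'); p,r=rot(); print(p,ctrl.sense()['force'],ctrl.sense()['grip_width'])
f=lambda z:(proj(w,[p[0],p[1],z])); print(f(118),f(148),f(p[2]))
b=cv2.imread('pics/w6.png');
t=np.array([ray(w,0,0,148)])
cv2.imwrite('pics/w6c.png',b)
E
```

```text
time_s: 9.05
eef_pos: [556.3, -105.7, 182.2]
ee_rot: [0.0, 0.958, -0.286, 0.001]
force: [-0.0, 0.6, -0.9]
grip_width: 0.6
grip_force: 0.0
time_s: 9.8
eef_pos: [556.1, -105.7, 181.3]
ee_rot: [-0.0, 0.958, -0.286, -0.0]
force: [0.5, 1.0, 0.6]
grip_width: -0.004
grip_force: 0.0
[ 556.08501937 -105.66109758  181.29731725] [ 0.0885821  -0.31136086  0.74806611] -0.00019451910109442776
(np.float64(255.23467234380797), np.float64(206.62969483465267)) (np.float64(255.02393960270254), np.float64(221.65400305195058)) (np.float64(254.69837702629232), np.float64(244.8651683713287))
```

View pics/w6.png

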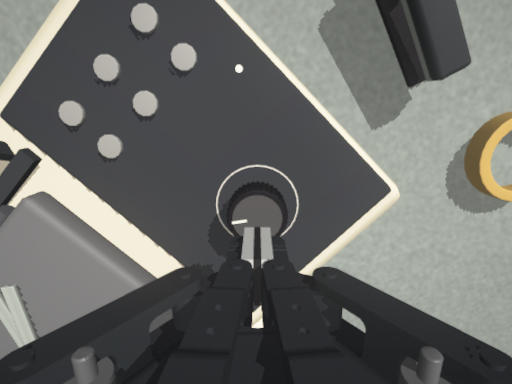

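```bash
python3 -m pendant '0 0 .01 0;0 0 .01 0;0 0 .006 0;0 0 0 0;0 0 0 0'
python3 -m pendant '0 0 .001 0;0 0 .001 0;0 0 0 0'
python3 -m pendant '0 0 .001 0;0 0 .0005 0;0 0 0 0'
```

```text
time_s: 10.48
eef_pos: [556.2, -105.7, 155.5]
ee_rot: [0.0, 0.958, -0.286, 0.0]
force: [-0.7, 0.3, -0.4]
grip_width: 0.0
grip_force: 0.0
time_s: 10.85
eef_pos: [556.1, -105.7, 153.3]
ee_rot: [0.0, 0.958, -0.286, -0.0]
force: [-0.1, -0.3, 0.9]
grip_width: 0.002
grip_force: 0.0
time_s: 11.22
eef_pos: [556.1, -105.7, 151.7]
ee_rot: [-0.0, 0.958, -0.286, -0.0]
force: [-0.2, -0.1, -1.4]
grip_width: 0.002
grip_force: 0.0
```

```bash
python3 -m pendant '0 0 .001 0;0 0 .0005 0;0 0 0 0'
python3 -m pendant '0 0 .001 0;0 0 .0005 0;0 0 0 0'
```

```text
time_s: 11.6
eef_pos: [556.1, -105.6, 150.2]
ee_rot: [-0.0, 0.958, -0.286, -0.0]
force: [0.7, 0.0, 0.3]
grip_width: -0.002
grip_force: 0.0
time_s: 11.98
eef_pos: [556.1, -105.6, 148.8]
ee_rot: [-0.0, 0.958, -0.286, -0.0]
force: [0.1, -0.1, -0.3]
grip_width: -0.003
grip_force: 0.0
```

```bash
python3 -m pendant '0 0 .001 0;0 0 0 0;0 0 0 0'
python3 -m pendant '0 0 .001 0;0 0 0 0;0 0 0 0'
```

```text
time_s: 12.35
eef_pos: [556.1, -105.6, 147.8]
ee_rot: [0.0, 0.958, -0.286, -0.0]
force: [-0.1, 0.5, 1.3]
grip_width: 0.001
grip_force: 0.0
time_s: 12.72
eef_pos: [556.1, -105.6, 146.8]
ee_rot: [-0.0, 0.958, -0.286, -0.0]
force: [-1.0, 0.2, -0.3]
grip_width: 0.003
grip_force: 0.0
```

```bash
python3 -m pendant '0 0 .001 0;0 0 0 0;0 0 0 0'
python3 -m pendant '0 0 .001 0;0 0 0 0;0 0 0 0'
```

```text
time_s: 13.1
eef_pos: [556.1, -105.7, 145.8]
ee_rot: [-0.0, 0.958, -0.286, 0.0]
force: [0.5, -0.4, -0.3]
grip_width: -0.001
grip_force: 0.4
time_s: 13.48
eef_pos: [556.2, -105.7, 145.0]
ee_rot: [0.0, 0.958, -0.286, 0.0]
force: [-1.4, 0.6, 4.6]
grip_width: 0.0
grip_force: 2.4
```

```bash
python3 -m pendant '0 0 .001 0;0 0 0 0;0 0 0 0'
python3 -m pendant '0 0 .0007 0;0 0 0 0;0 0 0 0'
```

```text
time_s: 13.85
eef_pos: [556.2, -105.7, 144.1]
ee_rot: [0.0, 0.958, -0.286, 0.0]
force: [-1.7, 0.4, 6.0]
grip_width: -0.002
grip_force: 3.1
time_s: 14.22
eef_pos: [556.2, -105.7, 143.6]
ee_rot: [0.0, 0.958, -0.286, 0.0]
force: [-1.9, 0.8, 6.9]
grip_width: -0.003
grip_force: 3.5
```

```bash
python3 -m pendant '0 0 .0006 0;0 0 0 0;0 0 0 0'
python3 -m pendant '0 0 .0005 0;0 0 0 0;0 0 0 0'
```

```text
time_s: 14.6
eef_pos: [556.2, -105.7, 143.0]
ee_rot: [0.0, 0.958, -0.286, 0.0]
force: [-3.4, 1.0, 8.6]
grip_width: 0.004
grip_force: 3.9
time_s: 14.98
eef_pos: [556.2, -105.7, 142.7]
ee_rot: [0.0, 0.958, -0.286, 0.0]
force: [-1.4, 0.8, 7.7]
grip_width: 0.002
grip_force: 4.3
```

```bash
python3 -m pendant '0 0 .0004 0;0 0 0 0;0 0 0 0'
```

```text
time_s: 15.35
eef_pos: [556.2, -105.7, 142.5]
ee_rot: [0.0, 0.958, -0.286, 0.0]
force: [-3.7, 1.5, 11.1]
grip_width: -0.002
grip_force: 5.0
```

```bash
python3 -m pendant '0 0 0 0;0 0 -.002 0;0 0 -.005 0;0 0 -.015 0;0 0 -.03 0;0 0 -.03 0;0 0 0 0;0 0 0 0'
python3 - <<'E'
from h import *
w=snap('wrist','w7.png'); snap('top','t7.png'); print(ctrl.sense()['force'])
for n in ['scissors','stapler','tape']:
    print(n,models.boxes_of('top',n)[:1])
im=np.hstack([cv2.imread('pics/w7.png'),cv2.imread('pics/t7.png')]); cv2.imwrite('pics/wt7.png',cv2.resize(im,(800,300)))
E
```

```text
time_s: 16.35
eef_pos: [555.8, -105.5, 223.1]
ee_rot: [-0.0, 0.958, -0.286, -0.001]
force: [-0.0, 0.5, 0.2]
grip_width: 0.001
grip_force: 0.0
[-0.71807654 -0.37248572  0.42467033]
scissors [{'at': [508.5, 115.8, 143.5], 'p': 0.65}]
stapler [{'at': [593.5, -306.6, 54.8], 'p': 0.71}]
tape [{'at': [417.0, -351.8, 23.5], 'p': 0.93}]
```

View pics/wt7.png

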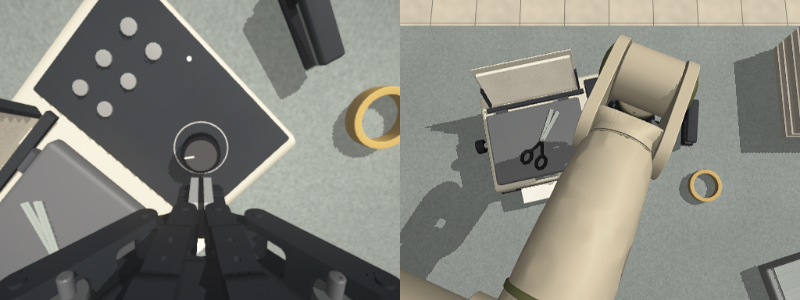

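The wrist view shows the pointer, at about (190,157) in the half-size picture, still at the fifth click. The gripper is clear and the other objects have not moved; the stapler is partly hidden in the top view, so its reported position reads slightly off.

```bash
python3 -c "
from rig import ctrl; print(ctrl.finish_job())"
```

```text
the job is handed in; nothing more can be done
None
```

I turned the knob five clicks clockwise, pressed it to its soft stop at about 11 N, and let it spring back; the job is handed in, but no verdict came back, and the scissors, stapler and tape roll look untouched in the last pictures.

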